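# Slide a loaded crucible carrier under a low sensor bridge

## Robot

A 6-joint arm with a two-finger parallel gripper is mounted at the origin on a cart in front of the work surface, level with it; the furniture and walls round the work are solid. World frame = base frame: x ahead of the robot, y to its left, z up, the work surface at z = 0. Lengths are in m, angles in rad, forces in N, time in s.
With the tool pointing down it reaches from about 0.35 to 0.775 m from the base axis. Payload 7.3 kg.
Tool frame: the origin (TCP) lies at the very end of the fingers, on their centre line; the grasp point (between the pads) lies 19 mm behind it; z points along the fingers, y is the line along which they close (so a half turn about z gives the same grasp; the last joint's range is limited). The gripper opens to 92 mm and grips with 3 to 60 N. Pads are 19 mm wide; open, the fingers measure 130 mm over their backs; the gripper's body (75 mm by 190 mm) begins 47 mm behind the grasp point.
Start: joints at [1.128, 0.342, 1.524, -0, 1.275, -0.146], TCP at [0.154, 0.502, 0.227] pointing down, gripper open.
Joint ranges: [-2.53, 2.53], [-0.77, 2.02], [0.04, 2.7], [-1, 4.14], [0.28, 2.66], [-3.11, 3.11]. Speed limits (rad/s): [2.57, 2.57, 3.14, 3.14, 3.14, 3.14].

## Interface

Orientations are given as [roll, pitch, yaw] about the fixed x, y, z axes, in that order (R = Rz(yaw) Ry(pitch) Rx(roll)).
In Python, from cell import robot gives the robot as it stands.
- The arm moves only by the tool apply_moves, never from a script. Its argument "motion" is text: rows parted by semicolons, each of 7 numbers parted by spaces: the opening in per cent of the stroke, from 0 (shut) to 100 (fully open), then the shift along the tool's x, y, z in cm, then the turn, a rotation vector about the tool's x, y, z in rad. A call has 1 to 20 rows; each row shifts and turns the commanded pose from where the row before left it, along the tool's axes as they then stand; what a row does not reach is not made up. A row lasts 1/8 s, in which the tool goes at most 62.5 mm and 10.7 degrees, less where a joint would pass 70% of its speed; a pose out of reach is approached as far as the arm can. A call with a gripper value outside its range is refused whole. The fingers move at their own pace and stop on an object; "force" is the grip in N (left out, the last holds). Time passes only in rows, so rows that do not move let the fingers close. It gives the time, the measured TCP pose, the force, the opening and the grip force at its end, in the units of the state.
- robot.observe(): the state, without advancing time (a new reading comes with each control period).
- robot.read_camera(name): name is "scene" or "top"; returns a dict with "img" (400x640x3 uint8, red, green, blue), "fovy" (degrees; the focal length in pixels is half the picture's height over the tangent of half this angle, whatever the lens; pixels are square), "cx", "cy" (the principal point, pixels), "k1" (the pictures are not rectified: a ray, as slopes to the right and down, at radius r is drawn at 1 + k1 r^2 times it, then the intrinsics apply), "R" (3x3) and "t" (3): a world point X has camera coordinates R X + t. Camera axes: x right, y down, z forward; pixel columns grow to the right and rows downward; lengths in m; the calibration is good to about 2 mm. A picture is of the moment at which its call begins. There is no depth.
- robot.hand_in(): hands the job in; it is judged then, once.
Trained networks look in a picture, given as the dict that the camera call returned (one of the last four; its "shot" number tells which), for a name from the list of things; names that differ only in an ending like _2 or _b are one class to them, and where a whole thing is asked for, a point or a joint stands for the part that bears it (a point fixed in the world has none). Each returns a list of dicts, best first, with "score" (0 to 1); they miss things now and then, are a little off and sometimes report something else, mostly with a low value. They report only what shows in the picture. A call takes as long as a camera call. They do not tell look-alikes from the thing itself.
- robot.search_frame(target, picture): "centre" ([x, y, z] in m, in world coordinates, good to about 4 mm: the middle of the surface that is visible of it).
- robot.trace(target, picture): "pixels" (400x640 bool, what is visible of it).
The state is a dict: "time": time; "qpos": joint angles; "qvel": joint speeds; "joint_efforts": joint torques, N m; "tool_pos": TCP position; "tool_rot": TCP orientation; "contact_force": force on the tool from outside, world axes, zero at the start; "torque": the same for the moment, N m; "opening": finger opening in m; "grip_force": force on a finger pad.
Only numpy, scipy, OpenCV 4.12 (cv2) and the standard library are available. Lean on these libraries where they do the work, as an engineer would, in place of code of your own. Each camera call takes 0.05 s, during which the arm holds its last target. There are 200 camera calls.

## Task

Push the flat metal carrier, with the crucible standing in its ring, along the bench and in under the low sensor bridge until its front edge meets the end stop, so that the crucible stands upright right below the sensor. Only push the carrier with the fingertips or the outside of the fingers: do not lift it, do not touch or tip the crucible, and leave the vial, the tin and the spare crucible where they stand. Finish with the hand clear of everything.

Things in the scene. Friction and masses are not known exactly. Their poses are not given: they have to be found in the camera images.
- bridge: Low grey sensor bridge fixed to the bench, round black sensor on its deck. Origin: on the bench below the sensor. The carrier goes in along its +x. Deck from x -25 to +30 mm: underside 43 mm above the bench, top 53 mm, sensor top 71 mm. Two cheeks leave a channel 106 mm wide (y -53 to +53 mm); feet reach y +-83 mm. With the carrier home its origin is at x -25 mm, its rear 55 mm outside.
- mouth (a point): Where the bridge's channel begins: bridge x = -25 mm, mid-width, on the bench; axes as the bridge's. Before it, on each side, a 20 mm high grey wing flares outward as a lead-in, from y = +-53 mm here to y = +-78 mm at 35 mm in front (-x).
- stop (a point): Middle of the end stop's face, on the bench: bridge x = +30 mm; axes as the bridge's. The stop is a dark bar 14 mm high across the channel; the carrier's front edge must meet it.
- carrier: Loose flat aluminium block on the bench, 110 mm long (x), 100 mm wide (y), 18 mm high, about 0.4 kg. Origin: centre of its underside; rear edge at x -55 mm, sides at y +-50 mm. A dark seat ring (34 mm outside, 26 mm inside, 3 mm high) on top, centred at x +25 mm. Starts before the bridge's mouth, front towards it, but up to 60 mm to one side and turned up to 0.3 rad.
- carrier_front (a point): Middle of the carrier's front edge, at its underside: 55 mm ahead (+x) of its origin; axes as the carrier's.
- crucible: Loose small metal crucible standing in the carrier's seat ring, 28 mm diameter at the rim, 20 mm at the foot, 20 mm high, about 20 g. Origin: centre of its underside. On the carrier its rim is 38 mm above the bench, 5 mm below the underside of the bridge's deck. It has 2 to 3 mm of play in the ring.
- vial: Bystander: capped glass sample vial, 27 mm diameter, 60 mm high, upright on the bench to the bridge's left (+y). Origin: centre of its underside.
- tin: Bystander: round flat metal tin, 62 mm diameter, 22 mm high, on the bench to the bridge's right (-y). Origin: centre of its underside.
- spare_crucible: Bystander: another small crucible, 28 mm diameter, 20 mm high, standing on the bench to the bridge's right (-y). Origin: centre of its underside.
There are look-alikes about, which are no part of the job. Of the things that look like the bridge, the larger one is meant. Several things look just like the carrier: the one meant starts farthest to the robot's left.

How it is judged:
By the outcome, as a careful person would: the job done as asked, in the order asked, and still so for the second after the job is handed in, with the robot touching nothing.
It also fails if it takes over 72 s, if anything falls off the work surface, if the arm or the gripper's body presses on something with over 40 N, if the wrist force passes 120 N, or if a joint passes its speed limit or range.

## Working session

There is one attempt and no reset: what is moved stays moved. The work goes in short steps, Python scripts to look and compute and a tool call to move; the robot and the scene stay as the last step left them, time stands still between calls to the robot, and variables do not carry over. Pictures are saved under pics/ and viewed, at most 10 in all, crops included, and the job is handed in when it is done.

Besides the shell and the picture viewer there is one more tool, called after "Request:" as a command line: name --argument value ..., lists and objects as JSON in quotes. apply_moves: Moves the arm, as the interface text tells. Its arguments: {"type":"object","properties":{"motion":{"type":"string"},"force":{"type":"number"}},"required":["motion"]}

```bash
mkdir -p pics; ls
cat > h.py <<'E'
import numpy as np, cv2
from cell import robot
def K(p):
    f=200/np.tan(np.radians(p["fovy"])/2) if True else 0
    f=p["img"].shape[0]/2/np.tan(np.radians(p["fovy"])/2)
    return np.array([[f,0,p["cx"]],[0,f,p["cy"]],[0,0,1.]])
def proj(p,X):
    X=np.atleast_2d(X).astype(float)
    return cv2.projectPoints(X,cv2.Rodrigues(np.array(p["R"]))[0],np.array(p["t"],float),K(p),np.array([p["k1"],0,0,0,0.]))[0][:,0]
def unproj(p,uv,z):
    n=cv2.undistortPoints(np.array(uv,float).reshape(-1,1,2),K(p),np.array([p["k1"],0,0,0,0.]))[:,0]
    R=np.array(p["R"]);t=np.array(p["t"])
    d=np.c_[n,np.ones(len(n))]@R; c=-R.T@t
    s=(z-c[2])/d[:,2]
    return c+s[:,None]*d
def save(p,name,roi=None,scale=1):
    im=p["img"][:,:,::-1]
    if roi: im=im[roi[1]:roi[3],roi[0]:roi[2]]
    cv2.imwrite("pics/"+name,cv2.resize(im,None,fx=scale,fy=scale,interpolation=cv2.INTER_CUBIC))
E
python3 - <<'E'
from h import *
for n in("top","scene"):
    p=robot.read_camera(n); save(p,n+"1.png")
    print(n,p["fovy"],p["k1"],-np.array(p["R"]).T@p["t"])
    for t in("bridge","carrier","crucible","vial","tin","spare_crucible"):
        for r in robot.search_frame(t,p): print(t,round(r["score"],2),np.round(r["centre"],3),np.round(proj(p,r["centre"])[0]))
E
```

```text
pics
top 51.197942389331416 0.006196920044122085 [0.43499311 0.02063435 1.14114845]
bridge 0.9 [0.519 0.189 0.036] [248. 231.]
bridge 0.78 [ 0.659 -0.022  0.05 ] [328. 178.]
carrier 0.69 [ 0.509 -0.056  0.019] [340. 235.]
carrier 0.65 [ 0.421 -0.244  0.018] [411. 268.]
crucible 0.52 [ 0.538 -0.068  0.03 ] [345. 224.]
crucible 0.45 [ 0.504 -0.056  0.017] [340. 237.]
vial 0.62 [0.67  0.135 0.06 ] [268. 173.]
tin 0.85 [ 0.694 -0.173  0.02 ] [382. 168.]
scene 45.521377272325154 0.007857878442161556 [0.10745127 0.51737769 0.90324392]
bridge 0.93 [ 0.657 -0.002  0.055] [299. 194.]
bridge 0.64 [0.514 0.206 0.039] [278. 289.]
carrier 0.9 [ 0.502 -0.049  0.016] [361. 228.]
carrier 0.78 [ 0.41  -0.236  0.019] [439. 202.]
crucible 0.18 [0.668 0.133 0.044] [254. 227.]
vial 0.55 [0.667 0.134 0.042] [254. 228.]
vial 0.35 [ 0.69  -0.167  0.02 ] [334. 162.]
tin 0.87 [ 0.693 -0.166  0.02 ] [333. 162.]
spare_crucible 0.46 [ 0.635 -0.171  0.014] [351. 173.]
```

View pics/top1.png

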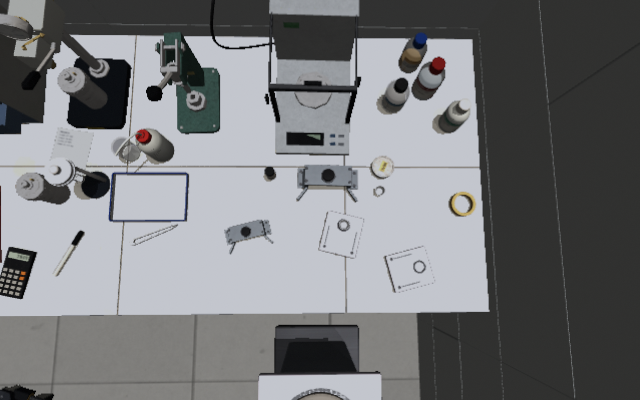

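View pics/scene1.png

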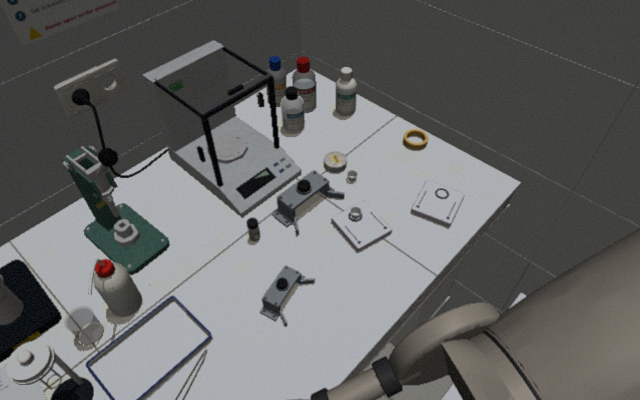

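The top view shows two bridges, at (328,178) and (248,231). The larger, at (328,178), is the one meant. There are two carriers, at (340,235) with a crucible in its ring and at (411,268) with an empty ring. The one at (340,235) is farther to the robot's left and stands before the large bridge, so that is the one to push. I'll confirm this in an enlarged crop and fit the poses.

```bash
cat > fit.py <<'E'
from h import *
from scipy.optimize import minimize
def rect(p,x,y,a,L,W,z):
    c=np.array([[L/2,W/2],[L/2,-W/2],[-L/2,-W/2],[-L/2,W/2]]); r=np.array([[np.cos(a),-np.sin(a)],[np.sin(a),np.cos(a)]])
    return proj(p,np.c_[c@r.T+[x,y],np.full(4,z)])
def box(p,x,y,a,L,W,h):
    return cv2.convexHull(np.r_[rect(p,x,y,a,L,W,0),rect(p,x,y,a,L,W,h)].astype(np.float32))[:,0]
def mask(poly,S=16):
    m=np.zeros((400,640),np.uint8); cv2.fillPoly(m,[np.round(poly*S).astype(int)],1,shift=4); return m>0
def carrier(p,guess):
    best=None
    c=[(r,r["pixels"]) for r in robot.trace("carrier",p)]
    u=proj(p,[guess[0],guess[1],.018])[0].astype(int)
    M=[m for r,m in c if m[u[1]-6:u[1]+6,u[0]-6:u[0]+6].mean()>.3]
    if not M: return None
    M=M[0]
    f=lambda v:(mask(box(p,*(v*[.01,.01,.1]),.11,.10,.018))^M).sum()
    v=np.array(guess)/[.01,.01,.1]
    for k in range(3):
        o=minimize(f,v,method="Nelder-Mead",options=dict(initial_simplex=np.vstack([v]+[v+e for e in np.eye(3)*(1,.6,-.5)[k]])));v=o.x
    return v*[.01,.01,.1],o.fun,M.sum()
E
python3 - <<'E'
from fit import *
p=robot.read_camera("top"); save(p,"top2.png",(225,150,445,300),3.6)
print("carrier top",carrier(p,[.509,-.056,-.2]))
q=robot.read_camera("scene"); print("carrier scene",carrier(q,[.509,-.056,-.2]))
for n,pp in(("top",p),("scene",q)):
  for r in robot.trace("bridge",pp):
    m=r["pixels"].astype(np.uint8); print(n,round(r["score"],2),m.sum(),cv2.minAreaRect(cv2.findNonZero(m)))
E
```

```text
carrier top (array([ 0.51145719, -0.05849161, -0.27118658]), np.float64(186.0), np.int64(1395))
carrier scene None
top 0.93 1265 ((326.5696716308594, 181.58436584472656), (59.142730712890625, 32.814674377441406), 2.0825653076171875)
top 0.77 751 ((246.54641723632812, 232.47938537597656), (22.236083984375, 46.096717834472656), 66.03751373291016)
```

View pics/top2.png

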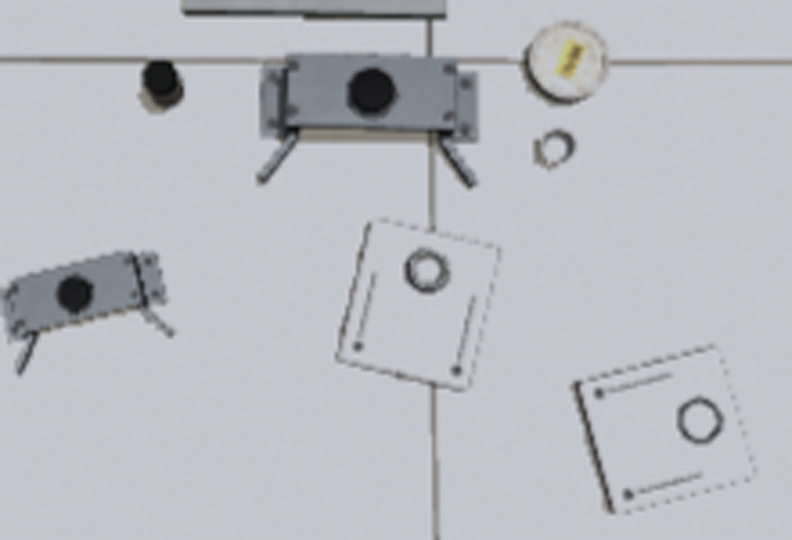

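Confirmed. In the crop the carrier's top corners are at (372,218), (501,246), (468,391) and (337,360), with its ring and crucible at (427,270). The large bridge's sensor is at (372,90), with wing tips at (260,183) and (473,186).

Run:
```python
from h import *
p=robot.read_camera("top")
c=lambda a:np.array(a,float)/3.6+[225-.36,150-.36]
C=unproj(p,c([(372,218),(501,246),(468,391),(337,360)]),.018)[:,:2]
print("car",C.mean(0).round(4),[round(np.linalg.norm(C[i]-C[i-1]),3) for i in range(4)])
f=(C[0]+C[1]-C[2]-C[3]);l=C[0]+C[3]-C[1]-C[2];print("yaw",np.arctan2(f[1],f[0]),np.arctan2(-l[0],l[1]))
r=unproj(p,c([(427,270)]),.03)[0];print("ring",r)
s=unproj(p,c([(372,91)]),.071)[0];print("sensor",s)
d=unproj(p,c([(288,53),(457,60),(453,134),(286,126)]),.053)[:,:2];print("deck",d.round(4),d.mean(0))
l=d[0]+d[3]-d[1]-d[2];print(np.arctan2(-l[0],l[1]))
w=unproj(p,c([(260,183),(473,186)]),.02)[:,:2];print("wings",w,w.mean(0),np.linalg.norm(w[0]-w[1]),np.arctan2(-(w[0]-w[1])[0],(w[0]-w[1])[1]))
ft=unproj(p,c([(262,65),(477,72),(477,142),(262,138)]),.006)[:,:2];l=ft[0]+ft[3]-ft[1]-ft[2];print("feet",ft.round(4),ft.mean(0),np.arctan2(-l[0],l[1]),np.linalg.norm(l)/2)
o=robot.observe();print(o["time"],o["tool_pos"],o["tool_rot"],o["opening"])
```

```text
car [ 0.5123 -0.059 ] [np.float64(0.109), np.float64(0.099), np.float64(0.111), np.float64(0.1)]
yaw -0.24350276306874957 -0.2250569624316833
ring [ 0.53611946 -0.06389191  0.03      ]
sensor [ 0.66294227 -0.02217956  0.071     ]
deck [[ 0.6954  0.0392]
 [ 0.6904 -0.0862]
 [ 0.6345 -0.0825]
 [ 0.6404  0.0406]] [ 0.66517721 -0.02223239]
-0.043662321778173085
wings [[ 0.60291518  0.0606134 ]
 [ 0.60062871 -0.1002173 ]] [ 0.60177195 -0.01980195] 0.16084695802942778 -0.014215673891619601
feet [[ 0.6971  0.0601]
 [ 0.692  -0.1063]
 [ 0.6369 -0.1054]
 [ 0.6399  0.0598]] [ 0.66646165 -0.02294256] -0.02450913894070061 0.1657804009413406
1.05 [0.15353171 0.50207793 0.22676468] [3.14143338e+00 4.22338295e-05 2.84481666e+00] 0.09180930558692535
```

Request:
apply_moves --motion "50 -3.2 -3.16 0 0 0 0;50 -3.2 -3.16 0 0 0 0;50 -3.2 -3.16 0 0 0 0;50 -3.2 -3.16 0 0 0 0;50 -3.2 -3.16 0 0 0 0;50 -3.2 -3.16 0 0 0 0;50 -3.2 -3.16 0 0 0 0;50 -3.2 -3.16 0 0 0 0;50 -3.2 -3.16 0 0 0 0;50 -3.2 -3.16 0 0 0 0;50 -3.2 -3.16 0 0 0 0;50 -3.2 -3.16 0 0 0 0;50 -3.2 -3.16 0 0 0 0;50 -3.2 -3.16 0 0 0 0;50 -3.2 -3.16 0 0 0 0;50 -3.2 -3.16 0 0 0 0"

```text
time: 3.05
tool_pos: [0.4959, -0.1326, 0.2268]
tool_rot: [3.141, 0.0, 2.845]
contact_force: [0.5, 1.1, 0.1]
opening: 0.0456
grip_force: 0.0
```

Request:
apply_moves --motion "50 0 0 0 0 0 0.151;50 0 0 0 0 0 0.151;50 0 0 0 0 0 0.151;50 0 0 0 0 0 0.151;50 0 0 0 0 0 0.151;50 0 0 0 0 0 0.151;50 0 0 0 0 0 0.151;50 0 0 0 0 0 0.151;50 0 0 0 0 0 0.151;50 0 0 0 0 0 0.151;50 0 0 0 0 0 0"

```text
time: 4.42
tool_pos: [0.4953, -0.1312, 0.2267]
tool_rot: [3.141, -0.0, 1.336]
contact_force: [-0.5, -0.2, 0.3]
opening: 0.0461
grip_force: 0.0
```

Request:
apply_moves --motion "50 0 0 3.3 0 0 0;50 0 0 3.3 0 0 0;50 0 0 3.3 0 0 0;50 0 0 3.3 0 0 0;50 0 0 3.3 0 0 0;50 0 0 3.3 0 0 0;50 0 0 0.7 0 0 0;50 0 0 0.7 0 0 0;50 0 0 0.7 0 0 0;50 0 0 0 0 0 0"

```text
time: 5.68
tool_pos: [0.4954, -0.1312, 0.0079]
tool_rot: [3.141, 0.0, 1.335]
contact_force: [-0.6, -0.4, -0.7]
opening: 0.0456
grip_force: 0.0
```

Run:
```python
from h import *
p=robot.read_camera("scene"); save(p,"s3.png",(260,120,480,280),3.6)
```

```text
(no output)
```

View pics/s3.png

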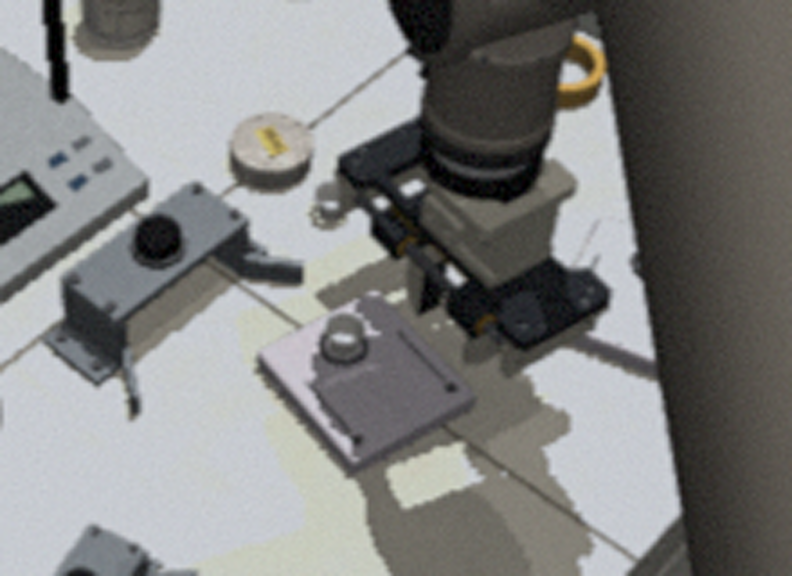

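Request:
apply_moves --motion "50 0.5 0 0 0 0 0;50 0.5 0 0 0 0 0;50 0.3 0 0 0 0 0;50 0.17 0 0 0 0 0;50 0.29 0 0 0 0 -0.0146;50 0.29 0 0 0 0 -0.0146;50 0.29 0 0 0 0 -0.0146;50 0.29 0 0 0 0 -0.0146;50 0.29 0 0 0 0 -0.0146;50 0.29 0 0 0 0 -0.0146;50 0.29 0 0 0 0 -0.0146;50 0.29 0 0 0 0 -0.0146;50 0.29 0 0 0 0 -0.0146;50 0.29 0 0 0 0 -0.0146"

```text
time: 7.48
tool_pos: [0.5039, -0.0883, 0.0078]
tool_rot: [3.141, 0.0, 1.482]
contact_force: [1.2, -4.3, 3.0]
opening: 0.0462
grip_force: 2.4
```

Request:
apply_moves --motion "50 0.29 0 0 0 0 -0.0146;50 0.29 0 0 0 0 -0.0146;50 0.29 0 0 0 0 -0.0146;50 0.25 0 0 0 0 -0.0146;50 0 0 0 0 0 0"

```text
time: 8.1
tool_pos: [0.5043, -0.0768, 0.0076]
tool_rot: [-3.141, -0.0, 1.54]
contact_force: [1.4, -3.3, 0.0]
opening: 0.046
grip_force: 1.3
```

Request:
apply_moves --motion "50 -0.5 0 0 0 0 0;50 -1 0 0 0 0 0;50 -1.5 0 0 0 0 0;50 0 0 -3 0 0 0;50 0 0 -4 0 0 0;50 0 0 -4 0 0 0;50 -4 0 0 0 0 0;50 -4 0 0 0 0 0;50 -4 0 0 0 0 0;50 -4 0 0 0 0 0;50 -4 0 0 0 0 0;50 0 0 0 0 0 0"

```text
time: 9.6
tool_pos: [0.4961, -0.3105, 0.1173]
tool_rot: [-3.142, 0.0, 1.535]
contact_force: [-0.6, 0.5, 0.4]
opening: 0.0457
grip_force: 0.0
```

Run:
```python
from fit import *
p=robot.read_camera("top"); save(p,"top4.png",(270,150,410,270),5)
print(carrier(p,[.507,-.017,-.03]))
```

```text
(array([ 0.50643834, -0.01487776, -0.01249421]), np.float64(180.0), np.int64(1395))
```

View pics/top4.png

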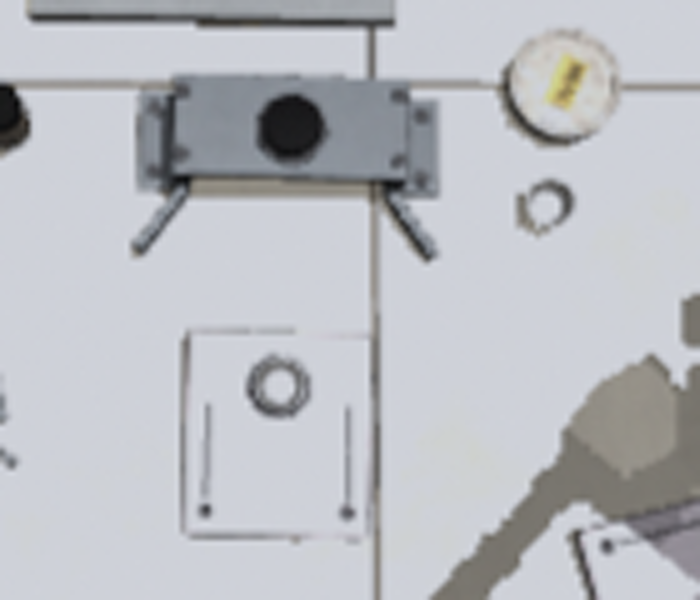

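The carrier is now nearly straight, with top corners at (185,333) and (371,537) in the crop. The crucible is in its ring at (279,387), and the sensor is at (291,127). Next I'll work out the offset from the bridge axis.

Run:
```python
from h import *
p=robot.read_camera("top")
c=lambda a:np.array(a,float)/5+[270-.4,150-.4]
C=unproj(p,c([(185,331),(371,334),(370,539),(183,537)]),.018)[:,:2]
f=(C[0]+C[1]-C[2]-C[3]);l=C[0]+C[3]-C[1]-C[2];print("car",C.round(4),C.mean(0).round(4),"yaw",np.arctan2(f[1],f[0]),np.arctan2(-l[0],l[1]))
s=unproj(p,c([(291,127)]),.071)[0][:2]
w=unproj(p,c([(137,250),(432,257)]),.02)[:,:2]
wi=unproj(p,c([(186,190),(390,190)]),.02)[:,:2]
ft=unproj(p,c([(137,94),(439,102),(437,193),(137,190)]),.006)[:,:2]
d=unproj(p,c([(174,76),(408,88),(407,183),(176,178)]),.053)[:,:2]
for n,X in(("w",w),("wi",wi),("deck",d),("feet",ft)):
    L=(X[0]-X[1]) if len(X)<3 else X[0]+X[3]-X[1]-X[2]
    print(n,X.mean(0).round(4),np.linalg.norm(L),np.arctan2(-L[0],L[1]))
print("s",s)
```

```text
car [[ 0.5613  0.0342]
 [ 0.5596 -0.0665]
 [ 0.4496 -0.0647]
 [ 0.451   0.035 ]] [ 0.5054 -0.0155] yaw -0.012050909665340547 -0.01586319684143603
w [ 0.6034 -0.0199] 0.16045121615006164 -0.02392202130214378
wi [ 0.6385 -0.022 ] 0.11147007178437315 0.0009534756909354077
deck [ 0.6643 -0.0226] 0.24781037840042452 -0.03557969988719702
feet [ 0.6666 -0.0225] 0.33417668395612726 -0.017066828584807542
s [ 0.66272169 -0.02172412]
```

Request:
apply_moves --motion "50 0 0 0 0 0 0.1563;50 0 0 0 0 0 0.1563;50 0 0 0 0 0 0.1563;50 0 0 0 0 0 0.1563;50 0 0 0 0 0 0.1563;50 0 0 0 0 0 0.1563;50 0 0 0 0 0 0.1563;50 0 0 0 0 0 0.1563;50 0 0 0 0 0 0.1563;50 0 0 0 0 0 0.1563;50 -1.28 -4.2 0 0 0 0;50 -1.28 -4.2 0 0 0 0;50 -1.28 -4.2 0 0 0 0;50 -1.28 -4.2 0 0 0 0;50 -1.28 -4.2 0 0 0 0;50 -1.28 -4.2 0 0 0 0;50 -1.28 -4.2 0 0 0 0;50 0 0 0 0 0 0"

```text
time: 12.0
tool_pos: [0.4128, -0.0079, 0.1178]
tool_rot: [-3.141, 0.001, -0.019]
contact_force: [0.1, -0.5, 0.1]
opening: 0.046
grip_force: 0.0
```

Request:
apply_moves --motion "50 0 0.66 1 0 0 0.009;50 0 0 3 0 0 0;50 0 0 3 0 0 0;50 0 0 2 0 0 0;50 0 0 1 0 0 0;50 0 0 1 0 0 0;50 0 0 0 0 0 0;50 0 0 0 0 0 0"

```text
time: 13.0
tool_pos: [0.4148, -0.0177, 0.0081]
tool_rot: [3.141, -0.001, -0.033]
contact_force: [-0.6, -0.5, -1.0]
opening: 0.0458
grip_force: 0.0
```

Request:
apply_moves --motion "50 1.0 0 0 0 0 0;50 0.9 0 0 0 0 0;50 0.4 0 0 0 0 0;50 0.2 0 0 0 0 0;50 0.3 0 0 0 0 0;50 0.4 0.006 0 0 0 0;50 0.4 0.006 0 0 0 0;50 0.4 0.006 0 0 0 0;50 0.4 0.006 0 0 0 0;50 0.4 0.006 0 0 0 0;50 0.4 0.006 0 0 0 0;50 0.4 0.006 0 0 0 0;50 0.4 0.006 0 0 0 0;50 0.4 0.006 0 0 0 0;50 0.4 0.006 0 0 0 0;50 0.4 0.006 0 0 0 0;50 0.4 0.006 0 0 0 0;50 0.3 0.006 0 0 0 0;50 0.2 0.006 0 0 0 0;50 0 0 0 0 0 0"

```text
time: 15.5
tool_pos: [0.4935, -0.0207, 0.0074]
tool_rot: [-3.141, 0.004, -0.033]
contact_force: [-5.8, 0.3, 1.9]
opening: 0.0458
grip_force: 2.6
```

Run:
```python
from h import *
p=robot.read_camera("top"); save(p,"top5.png",(270,150,410,250),5.7)
p=robot.read_camera("scene"); save(p,"s5.png",(240,150,400,250),5)
```

```text
(no output)
```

View pics/top5.png

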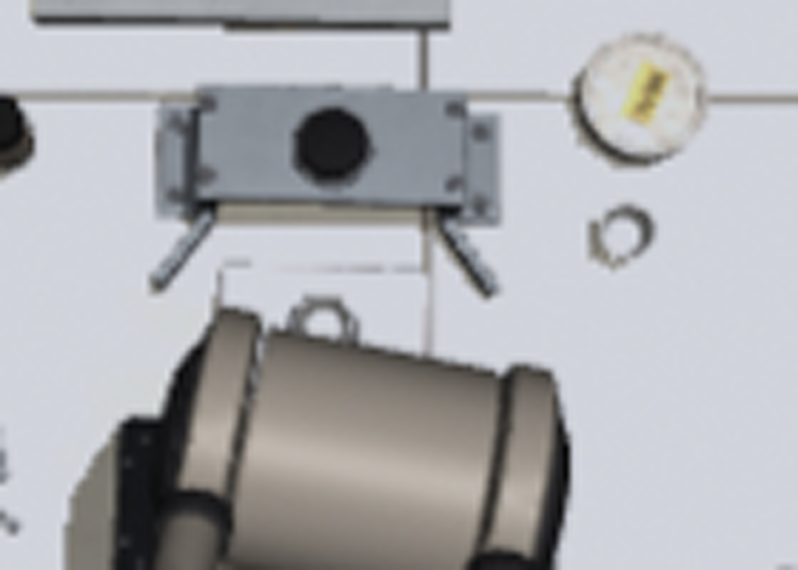

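View pics/s5.png

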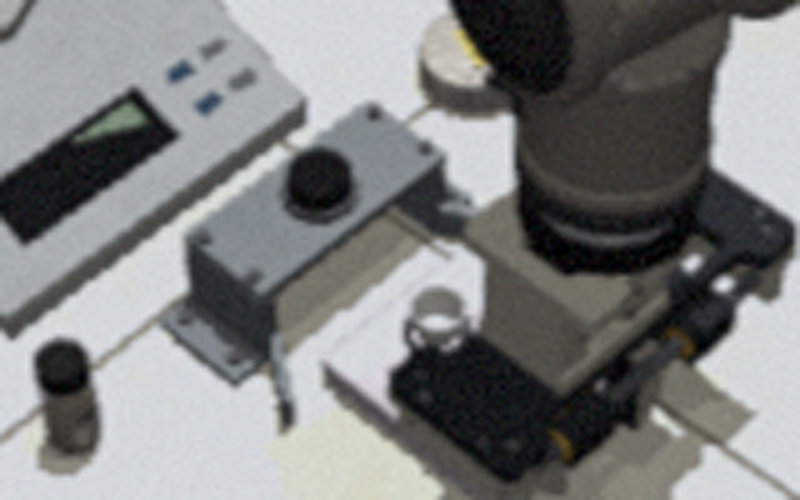

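The carrier's front edge runs from (222,263) to (428,270) in the top crop, centred between the wing roots at (210,212) and (440,215). The crucible is upright in its ring. I'll carry on straight ahead.

Request:
apply_moves --motion "50 0.2 0 0 0 0 0;50 0.3 0 0 0 0 0;50 0.4 0 0 0 0 0;50 0.4 0 0 0 0 0;50 0.4 0 0 0 0 0;50 0.4 0 0 0 0 0;50 0.4 0 0 0 0 0;50 0.4 0 0 0 0 0;50 0.4 0 0 0 0 0;50 0.4 0 0 0 0 0"

```text
time: 16.85
tool_pos: [0.5305, -0.022, 0.0073]
tool_rot: [-3.141, 0.004, -0.033]
contact_force: [-5.7, 0.1, 3.1]
opening: 0.0461
grip_force: 2.8
```

Request:
apply_moves --motion "50 0.4 0 0 0 0 0;50 0.4 0 0 0 0 0;50 0.4 0 0 0 0 0;50 0.4 0 0 0 0 0;50 0.4 0 0 0 0 0;50 0.4 0 0 0 0 0;50 0.3 0 0 0 0 0;50 0.3 0 0 0 0 0;50 0.2 0 0 0 0 0;50 0 0 0 0 0 0"

```text
time: 18.1
tool_pos: [0.5639, -0.0232, 0.0074]
tool_rot: [-3.141, 0.001, -0.033]
contact_force: [-2.6, -0.5, 0.1]
opening: 0.0461
grip_force: 1.6
```

Request:
apply_moves --motion "50 0.15 0 0 0 0 0;50 0.15 0 0 0 0 0;50 0.15 0 0 0 0 0;50 0.15 0 0 0 0 0"

```text
time: 18.6
tool_pos: [0.5704, -0.0235, 0.0076]
tool_rot: [-3.142, -0.0, -0.033]
contact_force: [-2.5, 0.2, -1.3]
opening: 0.046
grip_force: 1.0
```

Request:
apply_moves --motion "50 0.1 0 0 0 0 0;50 0.1 0 0 0 0 0;50 0.1 0 0 0 0 0"

```text
time: 18.98
tool_pos: [0.5733, -0.0236, 0.0077]
tool_rot: [-3.142, -0.0, -0.033]
contact_force: [-1.6, -0.1, -1.5]
opening: 0.0459
grip_force: 1.0
```

Request:
apply_moves --motion "50 0.1 0 0 0 0 0;50 0.1 0 0 0 0 0"

```text
time: 19.23
tool_pos: [0.5736, -0.0236, 0.0077]
tool_rot: [-3.141, 0.004, -0.033]
contact_force: [-9.4, -0.1, 5.1]
opening: 0.0457
grip_force: 5.0
```

Request:
apply_moves --motion "50 0.1 0 0 0 0 0;50 0.05 0 0 0 0 0"

```text
time: 19.48
tool_pos: [0.5736, -0.0236, 0.0077]
tool_rot: [-3.141, 0.007, -0.032]
contact_force: [-13.3, -0.9, 8.6]
opening: 0.0459
grip_force: 6.9
```

Request:
apply_moves --motion "50 0.1 0 0 0 0 0;50 0 0 0 0 0 0;50 -0.3 0 0 0 0 0;50 -0.5 0 0 0 0 0;50 -1 0 0 0 0 0;50 -2 0 0 0 0 0;50 -3 0 0 0 0 0;50 -3 0 0 0 0 0;50 0 0 -4 0 0 0;50 0 0 -5 0 0 0;50 0 0 -5 0 0 0;50 0 4 -2 0 0 0;50 0 5 0 0 0 0;50 0 5 0 0 0 0;50 0 5 0 0 0 0;50 0 5 0 0 0 0;50 0 0 0 0 0 0"

```text
time: 21.6
tool_pos: [0.4716, -0.2636, 0.1676]
tool_rot: [3.14, -0.001, -0.037]
contact_force: [0.6, 0.2, 0.1]
opening: 0.046
grip_force: 0.0
```

Run:
```python
from h import *
p=robot.read_camera("top"); save(p,"top6.png",(270,150,410,250),5.7)
p=robot.read_camera("scene"); save(p,"s6.png",(240,150,400,250),5)
```

```text
(no output)
```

View pics/top6.png

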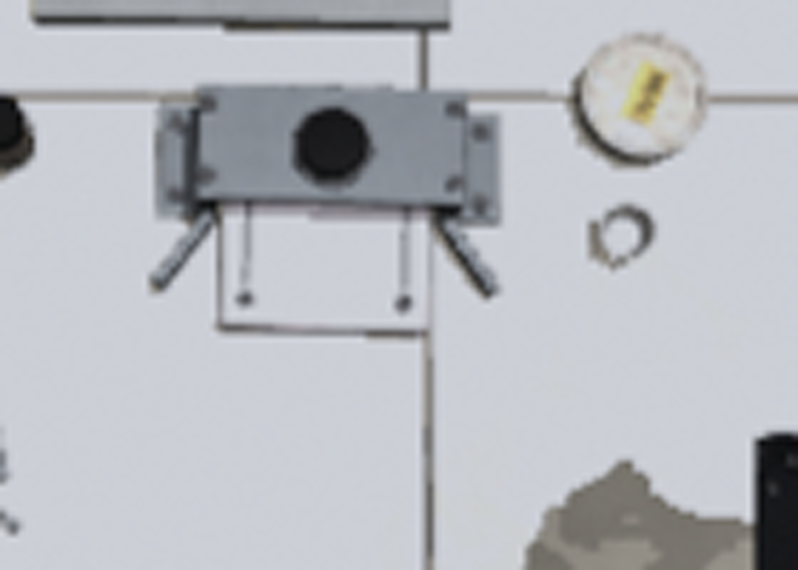

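View pics/s6.png

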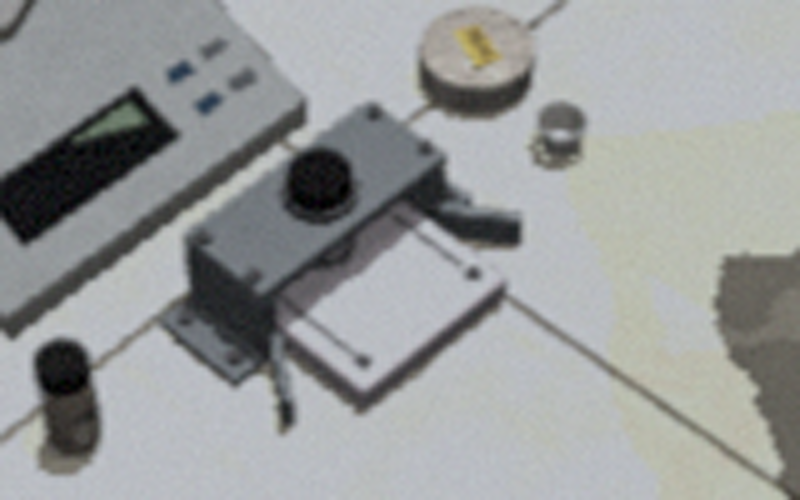

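The carrier is home. Its rear edge runs from (220,327) to (428,333) in the top crop, squared in the channel, and the force rose at exactly the predicted stop position. In the scene crop the ring shows just under the deck at (340,248). The vial, tin and spare crucible have not moved, and the hand is clear.

Run:
```python
from h import *
p=robot.read_camera("top")
print(unproj(p,np.array([(220,328),(428,334)])/5.7+[269.6,149.6],.018))
print(robot.hand_in())
```

```text
[[ 0.58492367  0.02989142  0.018     ]
 [ 0.58199595 -0.06922536  0.018     ]]
the job is handed in; nothing more can be done
None
```

I pushed the carrier in under the large bridge to the end stop and handed the job in at about 22 s, with the hand clear and the vial, tin and spare crucible where they stood. The push force rose where the stop was expected. The crucible stood upright just before it went under the deck, which hides it in the final pictures.

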